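# Close the book-repair press

## Task

Close the little book press on the repair table on the small green book. First push the cam lever round with a fingertip until the red cam's low point faces the blue push plate (clockwise seen from above, all the way to its stop), and only then push the blue plate forward until the slide is fully home and has nudged the book up to the end fence. Use the fingers only to push: do not touch or lift the book, leave everything else on the table where it is, and finish with the hand clear.

Things in the scene. Friction and masses are not known exactly. Their poses are not given: they have to be found in the camera images.
- press: Book press fixed on the table: plywood bed 285 x 180 mm, top 18 mm above the table. Origin: on the table under the cam's vertical axis; x is 'forward', the way the slide closes (roughly away from the robot), y left, z up. Bed from x = -95 to +190 mm. End fence: inner face at x = +165.5 mm, 140 mm wide, top at 52 mm. Guide strips at y = +-79 mm, tops at 30 mm.
- cam_axis (a point): Point on the cam's vertical axis, 40 mm above the table, level with the cam's top. The cam is a red eccentric disc of 64 mm diameter, centre 14 mm off this axis, 24 to 40 mm above the table; a yellow dot near the axis marks its low side. A steel lever, 16 mm wide, 49 to 59 mm above the table, turns with it, over the jaw and book.
- cam (a joint): Angle of the red cam about its vertical axis (rad), growing clockwise seen from above. 0: high point at the follower bar, which blocks the slide; 3.14: low point facing the bar, a hard stop. Starts 0.2 to 1.0. Turned by its lever: in the press frame the lever's post stands at x = 75 sin(angle), y = 75 cos(angle) mm. Held by friction (0.3 N m, about 4 N at the post), stays where left.
- lever_post (a point): Point on the axis of the black lever post, 80 mm above the table. The post is an upright cylinder of 18 mm diameter, 58 to 100 mm above the table: push it sideways in a circle of 75 mm radius about the cam's axis. From the left it goes round the far side, over jaw and book (both 44 mm high), to the right.
- slide: Follower slide: wooden follower bar with blue push plate at the rear, two rails, jaw in front; it moves only along the press's x. Its origin's x in the press frame is its travel: 0 rearmost, 36 mm fully home (hard stop); starts at 0 to 10 mm. The cam lets it go no further than 10.5 + 14 (1 - cos(cam angle)) mm, so home needs the cam near its low point. Friction 3 N, no spring.
- push_face (a point): Centre of the rear face (facing the press's -x) of the blue push plate, 45 mm above the table, at -78.5 mm + slide travel along the press's x. The plate is 70 mm wide, 22 mm thick, 40 to 72 mm above the table, on a wooden follower bar 136 mm wide with the same rear face, 19 to 43 mm above the table. Push it along the press's +x.
- jaw_face (a point): Centre of the forward face of the slide's wooden jaw (136 mm wide, 18 mm thick, top 44 mm above the table), which pushes the book; at 68 mm + slide travel along the press's x.
- book: Small green hardback lying flat and loose on the press bed between jaw and fence, spine to the jaw: 60 mm (x) x 100 mm (y) x 26 mm, 180 g. Origin: centre of its underside, 18 mm above the table. With the slide home, its origin is about 134 to 135.5 mm forward of the press origin. Only the jaw may push it.
- spool: Bystander: white thread spool, 32 mm diameter, 46 mm high, standing left of the press. Origin: centre of its underside.
- glue_jar: Bystander: white jar with yellow cap, 48 mm diameter, 60 mm high, standing right of the press. Origin: centre of its underside.
- red_bowl: Bystander: red plastic bowl, 150 mm across, 70 mm high. Origin: centre of its underside.
- water_bottle: Bystander: clear bottle with white cap, 60 mm diameter, 160 mm high. Origin: centre of its underside.
- tool_pot: Bystander: cork pot with yellow and black tool handles, 76 mm diameter, 160 mm high in all. Origin: centre of its underside.
- scissors: Bystander: scissors lying flat, 175 x 55 x 8 mm, blades to their +x. Origin: centre of the underside.
Not all that is in view belongs to the job. There is more than one size of the book; the one meant has the size given above.

How it is judged:
On the way, in this order (a step that is already met when the one before it is completed fails the run):
1. the cam is turned to its low point while the slide still stands back (value of joint cam above 2.85 rad and x of slide in the frame of press below 0.022 m), for 0.2 s.
2. the slide is pushed fully home (x of slide in the frame of press above 0.0335 m), for 0.2 s.
At the end, for the whole second after the job is handed in: The cam stands within 0.29 rad of its low-point stop, the slide is home to within 2.5 mm of its stop, and the book lies flat, square to the press within 0.06 rad and at rest against or within about 4 mm of the end fence (value of joint cam above 2.85 rad and x of slide in the frame of press above 0.0335 m and x of book in the frame of press between 0.131 and 0.138 m and angle between the x axis of book and the x axis of press, either way round below 0.06 rad and angle between book's own z axis and vertical below 0.05 rad and linear speed of book below 0.01 m/s); the robot touches nothing.
It fails at once if the slide is pressed with more than 6 N while the cam still blocks it (value of joint cam below 2.6 rad and contact force between the fingers and slide above 6 N).
It fails at once if the book is touched by the robot (contact force between any of the fingers, the arm and book above 1 N).
It fails at once if the book is lifted or tipped (z of book in the frame of press above 0.026 m or angle between book's own z axis and vertical above 0.2 rad).
It fails at once if a bystander is moved more than 25 mm (distance of any of spool, glue_jar, red_bowl, water_bottle, tool_pot, scissors from where it was at the start of the episode above 0.025 m).
It also fails if it takes over 58 s, if anything falls off the work surface, if the arm or the gripper's body presses on something with over 40 N, if the wrist force passes 120 N, or if a joint passes its speed limit or range.

## Robot

A 7-joint arm with a two-finger parallel gripper is mounted at the origin on the work surface. World frame = base frame: x ahead of the robot, y to its left, z up, the work surface at z = 0. Lengths are in m, angles in rad, forces in N, time in s.
With the tool pointing down it reaches from about 0.4 to 0.85 m from the base axis. Payload 10.4 kg.
Tool frame: the origin (TCP) lies at the very end of the fingers, on their centre line; the grasp point (between the pads) lies 19 mm behind it (manip.grip_point_offset is the distance from the TCP to the grasp point, in m); z points along the fingers, y is the line along which they close (so a half turn about z gives the same grasp; the last joint's range is limited). The gripper opens to 85 mm and grips with 20 to 120 N. Pads are 22 mm wide; open, the fingers measure 114 mm over their backs; the gripper's body (76 mm by 85 mm) begins 54 mm behind the grasp point. The pads swing forward as they close: fully open they stand 13 mm farther back than shut.
Start: joints at [1.241, 0.332, -0.065, 1.46, 0.022, 1.35, -0.088], TCP at [0.189, -0.596, 0.231] pointing down, gripper open.
Joint ranges: [-2.6, 2.6], [-0.5, 2.12], [-1.47, 1.34], [0.16, 2.42], [-1.27, 4.41], [0.06, 2.06], [-2.6, 2.6]. Speed limits (rad/s): [2.22, 2.22, 2.79, 2.79, 3.14, 3.14, 3.14].

## Interface

Orientations are given as a unit quaternion [x, y, z, w].
In Python, from workcell import manip gives the robot as it stands. The module is installed in compiled form; this text tells all that it offers.
- The arm moves only by the shell command python3 -m inch 'ROWS' [OPENING] [FORCE]. ROWS is JSON, a list of rows, each a list of 2 entries, a list of its own where there are three numbers: the shift along the tool's x, y, z each as a share of 0.08 m, from -1 to 1, then the turn, a rotation vector about the tool's x, y, z each as a share of 45 degrees, from -1 to 1. A call has exactly 10 rows; each row is the pose to reach, as a shift and turn from the pose commanded when the call began, along the tool's axes at that moment; what a row does not reach only later rows make up. A row lasts 1/10 s, in which the tool goes at most 50 mm and 8.59 degrees, less where a joint would pass 70% of its speed; a pose out of reach is approached as far as the arm can. A call with a number of a shift or a turn outside -1 to 1 is refused whole. A call with a gripper value outside its range is refused whole. OPENING is the opening, from 0 (shut) to 1 (fully open), set as the call begins (- or left out, the last holds). The fingers move at their own pace and stop on an object; FORCE is the grip in N (left out, the last holds). Time passes only in rows, so rows that repeat a pose let the fingers close, or fill a call up. It gives the time, the measured TCP pose, the force, the opening and the grip force at its end, in the units of the state.
- manip.get_obs(): the state, without advancing time (a new reading comes with each control period).
- manip.camera(name): name is "scene" or "top" or "wrist"; returns the picture (480x640x3 uint8, red, green, blue); there is no depth.
- manip.camera_params(name): a dict with "fov_y" (degrees; the focal length in pixels is half the picture's height over the tangent of half this angle, whatever the lens; pixels are square), "cx", "cy" (the principal point, pixels), "camera_from_world" (4x4, takes a point from world to camera coordinates); the wrist camera has in their place "T_tool_cam" (4x4, takes a point from camera to tool coordinates, whose origin is the TCP and whose axes are the flange's). Camera axes: x right, y up, looking along -z (the intrinsics and any distortion apply to the point x, -y, -z); pixel columns grow to the right and rows downward; lengths in m; the calibration is good to about 2 mm. A picture is of the moment at which its call begins: read the wrist's pose just before it. camera_params takes no time and is no camera call.
- manip.hand_in(): hands the job in; it is judged then, once.
The state is a dict: "clock": time; "joint_pos": joint angles; "joint_velocities": joint speeds; "tau": joint torques, N m; "position": TCP position; "ee_rot": TCP orientation; "ft_force": force on the tool from outside, world axes, zero at the start; "torque": the same for the moment, N m; "grip_width": opening from 0.0 (shut) to 1.0 (fully open); "grasp_force": force on a finger pad.
Only numpy, scipy, OpenCV 4.12 (cv2) and the standard library are available. Lean on these libraries where they do the work, as an engineer would, in place of code of your own. Each camera call takes 0.05 s, during which the arm holds its last target. There are 200 camera calls.

## Working session

There is one attempt and no reset: what is moved stays moved. The work goes in short steps, Python scripts to look and compute and a shell command to move; the robot and the scene stay as the last step left them, time stands still between calls to the robot, and variables do not carry over. Pictures are saved under pics/ and viewed, at most 10 in all, crops included, and the job is handed in when it is done.

```bash
mkdir -p pics
python3 - <<'E'
from workcell import manip
import cv2
o=manip.get_obs();print({k:o[k] for k in('clock','position','ee_rot','grip_width')})
for n in('scene','top'):
    cv2.imwrite(f'pics/{n}0.png',manip.camera(n)[:,:,::-1]);print(manip.camera_params(n))
print(manip.camera_params('wrist'))
E
```

```text
{'clock': 0.0, 'position': array([ 0.18864802, -0.59545329,  0.2305094 ]), 'ee_rot': array([ 9.88251282e-01,  1.52836185e-01, -1.45640567e-04, -6.94794482e-04]), 'grip_width': 0.9983041367532047}
{'fov_y': 51.27230687117025, 'cx': 316.4267653053177, 'cy': 234.91182856998185, 'camera_from_world': array([[-0.87134489,  0.49066694, -0.00200827,  0.39754755],
       [-0.36133037, -0.63888434,  0.67916653,  0.10992005],
       [ 0.33196151,  0.59251393,  0.73398147, -1.27938138],
       [ 0.        ,  0.        ,  0.        ,  1.        ]])}
{'fov_y': 45.203498059229496, 'cx': 323.1334101260192, 'cy': 240.27002322608888, 'camera_from_world': array([[ 0.0184615 , -0.99970437,  0.01582221, -0.01103013],
       [ 0.99179065,  0.02031348,  0.12624843, -0.46133255],
       [-0.12653251,  0.01336159,  0.99187247, -1.44865971],
       [ 0.        ,  0.        ,  0.        ,  1.        ]])}
{'fov_y': 58.94247058250904, 'cx': 319.9582087133664, 'cy': 236.88969537785323, 'T_tool_cam': array([[-1.74736773e-04,  9.45949718e-01,  3.24313275e-01,
         8.39029657e-02],
       [ 9.99999899e-01,  3.07185071e-05,  4.49190962e-04,
         4.97594247e-04],
       [ 4.14949644e-04,  3.24313320e-01, -9.45949628e-01,
        -1.43039414e-01],
       [ 0.00000000e+00,  0.00000000e+00,  0.00000000e+00,
         1.00000000e+00]])}
```

View pics/top0.png

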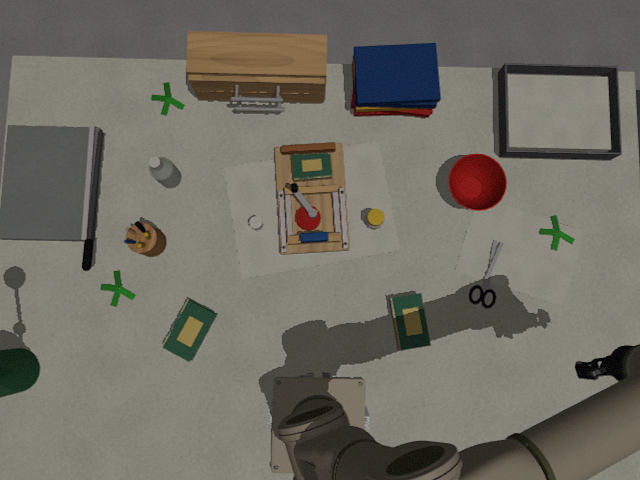

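View pics/scene0.png

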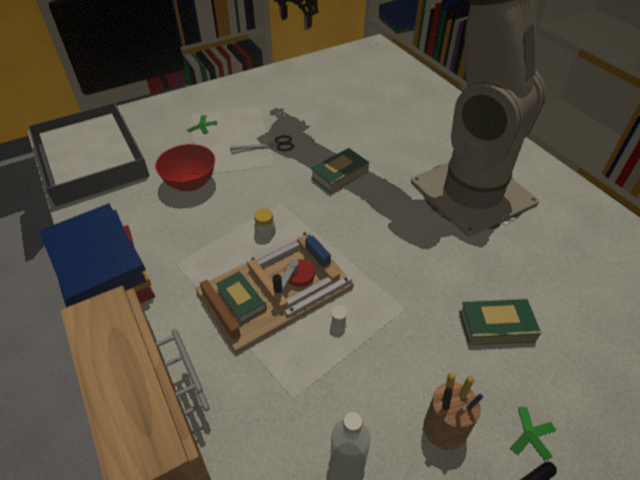

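The green books are at top-view pixels (312,166), in the press between jaw and fence, and at (190,330) and (408,320), both larger and loose on the table. I choose the one in the press. The red cam is at (308,217), the lever post at about (291,187), the blue plate at (314,237), the spool at (256,222) and the jar at (375,217). Next is one close crop to check.

Run:
```python
import cv2
a=cv2.imread('pics/top0.png')[135:265,240:400]
cv2.imwrite('pics/c1.png',cv2.resize(a,None,fx=4.6,fy=4.6,interpolation=cv2.INTER_CUBIC))
```

```text
(no output)
```

View pics/c1.png

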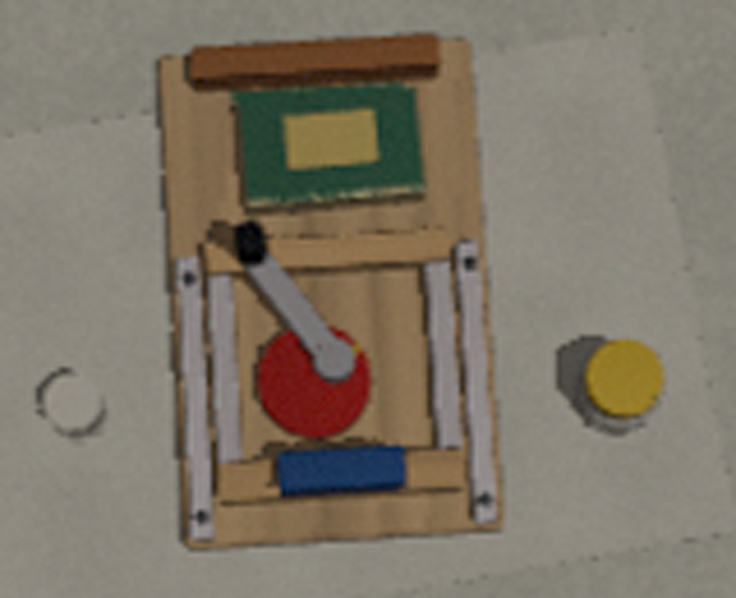

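The crop shows the bed corners at (185,548), (502,528), (470,40) and (160,57). The lever hub is at (333,357), the post top at (250,237), and the blue plate's rear edge runs about (281,495) to (404,487). The small green book lies between jaw and fence.

```bash
cat > h.py <<'E'
import numpy as np
from scipy.optimize import least_squares
from workcell import manip
def cam(n):
    p=manip.camera_params(n);return p,240/np.tan(np.radians(p['fov_y']/2))
def proj(n,P,M=None):
    p,f=cam(n);M=p['camera_from_world'] if M is None else M
    c=np.c_[np.atleast_2d(P),np.ones(len(np.atleast_2d(P)))]@M.T
    return np.c_[p['cx']+f*c[:,0]/-c[:,2],p['cy']-f*c[:,1]/-c[:,2]]
def wristM(o):
    from scipy.spatial.transform import Rotation as R
    T=np.eye(4);T[:3,:3]=R.from_quat(o['ee_rot']).as_matrix();T[:3,3]=o['position']
    return np.linalg.inv(T@manip.camera_params('wrist')['T_tool_cam'])
def world(q,P):
    P=np.atleast_2d(P);c,s=np.cos(q[2]),np.sin(q[2])
    return np.c_[q[0]+c*P[:,0]-s*P[:,1],q[1]+s*P[:,0]+c*P[:,1],P[:,2]]
def model(q): # q=x,y,yaw,cam angle,slide
    a,t=q[3],q[4]
    return world(q,[[-.095,.09,.018],[-.095,-.09,.018],[.19,-.09,.018],[.19,.09,.018],[0,0,.059],[.075*np.sin(a),.075*np.cos(a),.1],
      [-.0785+t,.035,.072],[-.0785+t,-.035,.072]])
E
python3 - <<'E'
from h import *
px=np.array([[185,548],[502,528],[470,40],[160,57],[333,357],[250,237],[281,495],[404,487]])/4.6+[240,135]
r=least_squares(lambda q:(proj('top',model(q))-px).ravel(),[.6,0,0,.6,.005])
print(r.x.round(4));print(r.fun.reshape(-1,2).round(1))
p=cam('top')[0]['camera_from_world'];print(-p[:3,:3].T@p[:3,3])
o=manip.get_obs()
print('post',model(r.x)[5],'plate',world(r.x,[[-.0785+r.x[4],0,.055]]))
E
```

```text
[0.5261 0.0262 0.0796 0.9824 0.0041]
[[-0.3  0.2]
 [ 0.5  0.4]
 [ 0.3 -0.6]
 [-0.5 -0.5]
 [ 0.2  0.6]
 [-0.1 -0.1]
 [-0.8 -0. ]
 [ 0.6  0. ]]
[0.27444639 0.0177008  1.49530271]
post [0.58494876 0.07261545 0.1       ] plate [[0.45188017 0.02023496 0.055     ]]
```

```bash
python3 -m inch '[[[0.2,-0.2,0],[0,0,0]],[[0.4,-0.4,0],[0,0,0]],[[0.6,-0.6,0],[0,0,0]],[[0.8,-0.8,0],[0,0,0]],[[1,-1,0],[0,0,0]],[[1,-1,0],[0,0,0]],[[1,-1,0],[0,0,0]],[[1,-1,0],[0,0,0]],[[1,-1,0],[0,0,0]],[[1,-1,0],[0,0,0]]]' 0 40
python3 - <<'E'
from h import *
print(manip.get_obs()['joint_pos'].round(3))
E
```

```text
clock: 1.1
position: [0.2404, -0.4959, 0.2311]
ee_rot: [0.988, 0.152, -0.0, -0.0]
ft_force: [0.5, 0.2, 0.9]
grip_width: 0.004
grasp_force: 0.0
[ 1.149  0.175 -0.127  1.655  0.023  1.313 -0.247]
```

```bash
cat >> h.py <<'E'
from scipy.spatial.transform import Rotation as R
def go(targets,start=None):
    """targets: list of (x,y,z,yaw); shares relative to start pose, tool down"""
    if start is None:
        o=manip.get_obs();m=R.from_quat(o['ee_rot']).as_matrix();start=(*o['position'],np.arctan2(m[1,0],m[0,0]))
    x,y,z,a=start;c,s=np.cos(a),np.sin(a)
    for t in targets:
        dx,dy=t[0]-x,t[1]-y;d=(t[3]-a+np.pi)%(2*np.pi)-np.pi
        print([[round(v/.08,3) for v in(c*dx+s*dy,s*dx-c*dy,z-t[2])],[0,0,round(-d/(np.pi/4),3)]])
E
python3 - <<'E'
from h import *
# approach, call by call
q=np.pi/4
s=manip.get_obs()['position'];p=(*s,.307)
# waypoints
W=[(.292,-.396,.231,.307+q),(.344,-.296,.231,.307+2*q),(.39,-.196,.231,2.40),(.44,-.1,.231,2.4)]
for w in W: go([w],p);p=w
E
```

```text
[[np.float64(0.992), np.float64(-0.995), np.float64(0.001)], [0, 0, -1.0]]
[[np.float64(1.409), np.float64(0.002), 0.0], [0, 0, -1.0]]
[[np.float64(1.018), np.float64(0.926), 0.0], [0, 0, -0.665]]
[[np.float64(0.35), np.float64(1.307), 0.0], [0, 0, -0.0]]
```

```bash
python3 -m inch '[[[0.1,-0.1,0],[0,0,0]],[[0.2,-0.2,0],[0,0,0]],[[0.3,-0.3,0],[0,0,0]],[[0.4,-0.4,0],[0,0,0]],[[0.5,-0.5,0],[0,0,0]],[[0.6,-0.6,0],[0,0,0]],[[0.7,-0.7,0],[0,0,0]],[[0.8,-0.8,0],[0,0,0]],[[0.9,-0.9,0],[0,0,0]],[[1,-1,0],[0,0,0]]]' | sed -n 2p
python3 -m inch '[[[0.1,-0.1,0],[0,0,0]],[[0.2,-0.2,0],[0,0,0]],[[0.3,-0.3,0],[0,0,0]],[[0.4,-0.4,0],[0,0,0]],[[0.5,-0.5,0],[0,0,0]],[[0.6,-0.6,0],[0,0,0]],[[0.7,-0.7,0],[0,0,0]],[[0.8,-0.8,0],[0,0,0]],[[0.9,-0.9,0],[0,0,0]],[[1,-1,0],[0,0,0]]]' | sed -n 2p
python3 -m inch '[[[0.1,-0.1,0],[0,0,0]],[[0.2,-0.2,0],[0,0,0]],[[0.3,-0.3,0],[0,0,0]],[[0.4,-0.4,0],[0,0,0]],[[0.5,-0.5,0],[0,0,0]],[[0.6,-0.6,0],[0,0,0]],[[0.7,-0.7,0],[0,0,0]],[[0.8,-0.8,0],[0,0,0]],[[0.9,-0.9,0],[0,0,0]],[[1,-1,0],[0,0,0]]]' | sed -n 2p
python3 -m inch '[[[0.1,-0.1,0],[0,0,0]],[[0.2,-0.2,0],[0,0,0]],[[0.3,-0.3,0],[0,0,0]],[[0.4,-0.4,0],[0,0,0]],[[0.5,-0.5,0],[0,0,0]],[[0.6,-0.6,0],[0,0,0]],[[0.7,-0.7,0],[0,0,0]],[[0.8,-0.8,0],[0,0,0]],[[0.9,-0.9,0],[0,0,0]],[[1,-1,0],[0,0,0]]]' | sed -n 2p
python3 -m inch '[[[0.1,-0.1,0],[0,0,-0.1]],[[0.2,-0.2,0],[0,0,-0.2]],[[0.3,-0.3,0],[0,0,-0.3]],[[0.4,-0.4,0],[0,0,-0.4]],[[0.5,-0.5,0],[0,0,-0.5]],[[0.6,-0.6,0],[0,0,-0.6]],[[0.7,-0.7,0],[0,0,-0.7]],[[0.8,-0.8,0],[0,0,-0.8]],[[0.9,-0.9,0],[0,0,-0.9]],[[1,-1,0],[0,0,-1]]]'
python3 - <<'E'
from h import *
print(manip.get_obs()['joint_pos'].round(3))
import cv2
o=manip.get_obs();np.save('w.npy',wristM(o))
cv2.imwrite('pics/w1.png',manip.camera('wrist')[:,:,::-1])
q=[.5261,.0262,.0796,.98]
t=world(q,[[.027,.084,.068]])[0];print(t)
go([(*t[:2],.15,2.4)])
E
```

```text
position: [0.2934, -0.3942, 0.2314]
position: [0.3455, -0.2937, 0.2313]
position: [0.3976, -0.1933, 0.2313]
position: [0.4497, -0.0929, 0.2313]
clock: 6.1
position: [0.5017, 0.0077, 0.2313]
ee_rot: [0.854, 0.521, 0.0, -0.0]
ft_force: [1.0, -1.2, -0.5]
grip_width: -0.002
grasp_force: 0.0
[ 0.575  0.116 -0.723  1.748  0.079  1.307 -0.64 ]
[0.54633517 0.11208095 0.068     ]
[[np.float64(1.394), np.float64(-0.088), np.float64(1.017)], [0, 0, np.float64(-1.653)]]
```

View pics/w1.png

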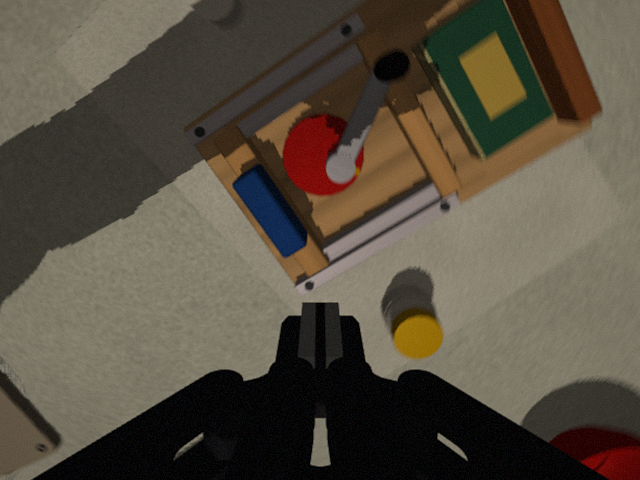

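The wrist view shows the post top at (392,65), the lever hub at (342,167), the blue plate's rear edge from (235,185) to (285,256), and the rear-right bed corner near (297,290). The closed fingers point at (320,305).

Run:
```python
from h import *
M=np.load('w.npy')
px=np.array([[185,548],[502,528],[470,40],[160,57],[333,357],[250,237],[281,495],[404,487]])/4.6+[240,135]
pw=np.array([[342,167],[392,65],[235,185],[285,256]])
def f(q):
    m=model(q);return np.r_[(proj('top',m)-px).ravel(),.5*(proj('wrist',m[4:8],M)-pw).ravel()]
r=least_squares(f,[.526,.026,.08,.98,.004]);print(r.x.round(4));print(r.fun[16:].reshape(-1,2).round(1))
r=least_squares(lambda q:(proj('wrist',model(np.r_[q[:2],.0796,q[2:]])[4:8],M)-pw).ravel(),[.526,.026,.98,.004]);print(r.x.round(4),r.fun.round(1))
```

```text
[0.528  0.0262 0.0812 0.9511 0.0075]
[[-1.3  1.2]
 [-0.   0.6]
 [-2.1 -0.8]
 [-0.4  1.9]]
[0.5299 0.026  0.9275 0.0077] [-0.3  1.6  0.4 -1.  -1.7 -2.8  1.6  2.9]
```

```bash
python3 -m inch '[[[0.1,0,0.05],[0,0,-0.1]],[[0.2,0,0.1],[0,0,-0.2]],[[0.3,0,0.15],[0,0,-0.3]],[[0.4,0,0.2],[0,0,-0.4]],[[0.5,0,0.25],[0,0,-0.5]],[[0.6,0,0.3],[0,0,-0.6]],[[0.7,0,0.35],[0,0,-0.7]],[[0.8,0,0.4],[0,0,-0.8]],[[0.9,0,0.45],[0,0,-0.9]],[[1,0,0.5],[0,0,-1]]]' | sed -n 2p
python3 - <<'E'
from h import *
q=[.528,.0262,.081]
t=world(q,[[.027,.084,.068]])[0];print(t)
go([(*t[:2],.12,2.40)])
E
```

```text
position: [0.5384, 0.078, 0.1911]
[0.54811491 0.1121092  0.068     ]
[[np.float64(0.369), np.float64(0.245), np.float64(0.888)], [0, 0, np.float64(-0.664)]]
```

```bash
python3 -m inch '[[[0.07,0.05,0.1],[0,0,-0.1]],[[0.15,0.1,0.2],[0,0,-0.2]],[[0.22,0.15,0.3],[0,0,-0.3]],[[0.3,0.2,0.4],[0,0,-0.4]],[[0.37,0.25,0.5],[0,0,-0.5]],[[0.37,0.25,0.6],[0,0,-0.6]],[[0.37,0.25,0.7],[0,0,-0.66]],[[0.37,0.25,0.8],[0,0,-0.66]],[[0.37,0.25,0.89],[0,0,-0.66]],[[0.37,0.25,0.89],[0,0,-0.66]]]' | sed -n 2,4p
python3 -m inch '[[[0,0,0.1],[0,0,0]],[[0,0,0.2],[0,0,0]],[[0,0,0.3],[0,0,0]],[[0,0,0.4],[0,0,0]],[[0,0,0.5],[0,0,0]],[[0,0,0.6],[0,0,0]],[[0,0,0.65],[0,0,0]],[[0,0,0.65],[0,0,0]],[[0,0,0.65],[0,0,0]],[[0,0,0.65],[0,0,0]]]' | sed -n 2,4p
cat >> h.py <<'E'
Q=[.528,.0262,.081]
def arc(phis,r=.075,z=.068):
    T=[]
    for p,rr in zip(phis,np.broadcast_to(r,len(phis))):
        w=world(Q,[[rr*np.sin(p),rr*np.cos(p),z]])[0];T.append((*w,Q[2]-(p+.135)+np.pi))
    go(T)
E
python3 - <<'E'
from h import *
print(manip.get_obs()['joint_pos'].round(3))
arc(np.linspace(.38,1.05,10),np.r_[.083,.078,[.075]*8])
E
```

```text
position: [0.5479, 0.1117, 0.1191]
ee_rot: [0.365, 0.931, -0.0, -0.001]
ft_force: [-0.5, -0.1, 0.2]
position: [0.5486, 0.1121, 0.0685]
ee_rot: [0.364, 0.931, 0.0, 0.0]
ft_force: [-0.7, -0.2, 0.4]
[ 0.419  0.485 -0.859  1.778  0.414  1.069  0.239]
[[np.float64(-0.091), np.float64(-0.028), np.float64(0.006)], [0, 0, np.float64(-0.397)]]
[[np.float64(-0.184), np.float64(-0.055), np.float64(0.006)], [0, 0, np.float64(-0.302)]]
[[np.float64(-0.264), np.float64(-0.067), np.float64(0.006)], [0, 0, np.float64(-0.207)]]
[[np.float64(-0.331), np.float64(-0.049), np.float64(0.006)], [0, 0, np.float64(-0.112)]]
[[np.float64(-0.4), np.float64(-0.036), np.float64(0.006)], [0, 0, np.float64(-0.018)]]
[[np.float64(-0.469), np.float64(-0.029), np.float64(0.006)], [0, 0, np.float64(0.077)]]
[[np.float64(-0.539), np.float64(-0.026), np.float64(0.006)], [0, 0, np.float64(0.172)]]
[[np.float64(-0.609), np.float64(-0.029), np.float64(0.006)], [0, 0, np.float64(0.267)]]
[[np.float64(-0.678), np.float64(-0.036), np.float64(0.006)], [0, 0, np.float64(0.361)]]
[[np.float64(-0.747), np.float64(-0.049), np.float64(0.006)], [0, 0, np.float64(0.456)]]
```

```bash
python3 -m inch '[[[-0.09,-0.03,0],[0,0,0]],[[-0.18,-0.055,0],[0,0,0]],[[-0.26,-0.065,0],[0,0,0]],[[-0.33,-0.05,0],[0,0,0]],[[-0.4,-0.036,0],[0,0,0]],[[-0.47,-0.03,0],[0,0,0.08]],[[-0.54,-0.026,0],[0,0,0.17]],[[-0.61,-0.03,0],[0,0,0.27]],[[-0.68,-0.036,0],[0,0,0.36]],[[-0.75,-0.05,0],[0,0,0.456]]]'
python3 - <<'E'
from h import *
arc(np.linspace(1.12,1.75,10))
E
```

```text
clock: 10.15
position: [0.5894, 0.0695, 0.068]
ee_rot: [0.525, 0.851, 0.0, -0.001]
ft_force: [-3.2, 4.2, 1.6]
grip_width: 0.0
grasp_force: 2.2
[[np.float64(-0.077), np.float64(0.006), np.float64(0.0)], [0, 0, np.float64(0.087)]]
[[np.float64(-0.143), np.float64(0.008), np.float64(0.0)], [0, 0, np.float64(0.176)]]
[[np.float64(-0.208), np.float64(0.006), np.float64(0.0)], [0, 0, np.float64(0.266)]]
[[np.float64(-0.274), np.float64(-0.001), np.float64(0.0)], [0, 0, np.float64(0.355)]]
[[np.float64(-0.338), np.float64(-0.013), np.float64(0.0)], [0, 0, np.float64(0.444)]]
[[np.float64(-0.402), np.float64(-0.029), np.float64(0.0)], [0, 0, np.float64(0.533)]]
[[np.float64(-0.464), np.float64(-0.05), np.float64(0.0)], [0, 0, np.float64(0.622)]]
[[np.float64(-0.525), np.float64(-0.075), np.float64(0.0)], [0, 0, np.float64(0.711)]]
[[np.float64(-0.584), np.float64(-0.104), np.float64(0.0)], [0, 0, np.float64(0.8)]]
[[np.float64(-0.64), np.float64(-0.137), np.float64(0.0)], [0, 0, np.float64(0.89)]]
```

```bash
python3 -m inch '[[[-0.08,0.005,0],[0,0,0.09]],[[-0.145,0.005,0],[0,0,0.18]],[[-0.21,0.005,0],[0,0,0.27]],[[-0.275,0,0],[0,0,0.36]],[[-0.34,-0.012,0],[0,0,0.45]],[[-0.4,-0.03,0],[0,0,0.54]],[[-0.465,-0.05,0],[0,0,0.62]],[[-0.525,-0.075,0],[0,0,0.71]],[[-0.585,-0.105,0],[0,0,0.8]],[[-0.64,-0.137,0],[0,0,0.89]]]'
python3 - <<'E'
from h import *
print(manip.get_obs()['joint_pos'].round(3))
arc(np.linspace(1.82,2.4,10))
E
```

```text
clock: 11.15
position: [0.6029, 0.0193, 0.068]
ee_rot: [0.785, 0.62, 0.0, -0.001]
ft_force: [-1.1, 4.2, 0.4]
grip_width: 0.001
grasp_force: 2.2
[ 0.371  0.499 -0.605  1.671  0.313  1.071 -0.562]
[[np.float64(-0.072), np.float64(0.005), np.float64(0.0)], [0, 0, np.float64(0.089)]]
[[np.float64(-0.132), np.float64(0.007), np.float64(0.0)], [0, 0, np.float64(0.171)]]
[[np.float64(-0.192), np.float64(0.005), np.float64(0.0)], [0, 0, np.float64(0.253)]]
[[np.float64(-0.252), np.float64(-0.001), np.float64(0.0)], [0, 0, np.float64(0.335)]]
[[np.float64(-0.312), np.float64(-0.011), np.float64(0.0)], [0, 0, np.float64(0.417)]]
[[np.float64(-0.371), np.float64(-0.024), np.float64(0.0)], [0, 0, np.float64(0.499)]]
[[np.float64(-0.429), np.float64(-0.041), np.float64(0.0)], [0, 0, np.float64(0.581)]]
[[np.float64(-0.486), np.float64(-0.062), np.float64(0.0)], [0, 0, np.float64(0.663)]]
[[np.float64(-0.541), np.float64(-0.087), np.float64(0.0)], [0, 0, np.float64(0.745)]]
[[np.float64(-0.594), np.float64(-0.115), np.float64(0.0)], [0, 0, np.float64(0.828)]]
```

```bash
python3 -m inch '[[[-0.07,0.005,0],[0,0,0.09]],[[-0.13,0.005,0],[0,0,0.17]],[[-0.19,0.005,0],[0,0,0.25]],[[-0.25,0,0],[0,0,0.33]],[[-0.31,-0.01,0],[0,0,0.42]],[[-0.37,-0.025,0],[0,0,0.5]],[[-0.43,-0.04,0],[0,0,0.58]],[[-0.485,-0.06,0],[0,0,0.66]],[[-0.54,-0.085,0],[0,0,0.745]],[[-0.595,-0.115,0],[0,0,0.83]]]'
python3 - <<'E'
from h import *
arc(np.linspace(2.44,2.8,10))
E
```

```text
clock: 12.15
position: [0.5835, -0.0248, 0.0681]
ee_rot: [0.942, 0.336, 0.001, -0.001]
ft_force: [0.7, 5.2, -1.1]
grip_width: -0.003
grasp_force: 2.2
[[np.float64(-0.043), np.float64(0.0), np.float64(0.001)], [0, 0, np.float64(0.049)]]
[[np.float64(-0.08), np.float64(0.003), np.float64(0.001)], [0, 0, np.float64(0.1)]]
[[np.float64(-0.118), np.float64(0.004), np.float64(0.001)], [0, 0, np.float64(0.151)]]
[[np.float64(-0.155), np.float64(0.004), np.float64(0.001)], [0, 0, np.float64(0.202)]]
[[np.float64(-0.193), np.float64(0.003), np.float64(0.001)], [0, 0, np.float64(0.253)]]
[[np.float64(-0.23), np.float64(-0.001), np.float64(0.001)], [0, 0, np.float64(0.304)]]
[[np.float64(-0.267), np.float64(-0.005), np.float64(0.001)], [0, 0, np.float64(0.354)]]
[[np.float64(-0.304), np.float64(-0.011), np.float64(0.001)], [0, 0, np.float64(0.405)]]
[[np.float64(-0.341), np.float64(-0.019), np.float64(0.001)], [0, 0, np.float64(0.456)]]
[[np.float64(-0.377), np.float64(-0.028), np.float64(0.001)], [0, 0, np.float64(0.507)]]
```

```bash
python3 -m inch '[[[-0.04,0,0],[0,0,0.05]],[[-0.08,0,0],[0,0,0.1]],[[-0.12,0,0],[0,0,0.15]],[[-0.155,0,0],[0,0,0.2]],[[-0.19,0,0],[0,0,0.25]],[[-0.23,0,0],[0,0,0.3]],[[-0.265,-0.005,0],[0,0,0.35]],[[-0.305,-0.01,0],[0,0,0.4]],[[-0.34,-0.02,0],[0,0,0.45]],[[-0.375,-0.03,0],[0,0,0.5]]]'
python3 - <<'E'
from h import *
arc(np.linspace(2.82,2.9,3))
import cv2
o=manip.get_obs();np.save('w.npy',wristM(o))
a=manip.camera('wrist')[:,:,::-1];b=cv2.resize(manip.camera('top')[135:265,240:400,::-1],None,fx=3,fy=3,interpolation=2)
o=np.zeros((480,800,3),np.uint8);o[:390,:480]=b;o[:240,480:]=cv2.resize(a,(320,240));cv2.imwrite('pics/c2.png',o)
E
```

```text
clock: 13.15
position: [0.5594, -0.0425, 0.0683]
ee_rot: [0.989, 0.146, 0.001, -0.0]
ft_force: [4.7, 3.6, -1.8]
grip_width: -0.001
grasp_force: 2.1
[[np.float64(-0.025), np.float64(-0.004), np.float64(0.004)], [0, 0, np.float64(0.034)]]
[[np.float64(-0.062), np.float64(-0.001), np.float64(0.004)], [0, 0, np.float64(0.085)]]
[[np.float64(-0.099), np.float64(0.001), np.float64(0.004)], [0, 0, np.float64(0.135)]]
```

View pics/c2.png

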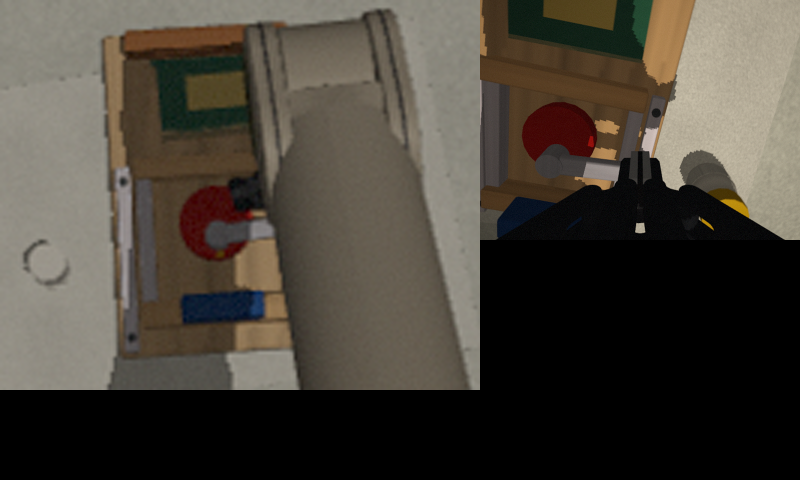

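The red cam is at about (212,222) and the hub at (218,235). The lever points nearly straight right, with the low-side dot towards the blue plate, so only a few millimetres to the stop remain.

```bash
python3 -m inch '[[[-0.01,0,0],[0,0,0]],[[-0.02,0,0],[0,0,0]],[[-0.03,0,0],[0,0,0.02]],[[-0.04,0,0],[0,0,0.03]],[[-0.05,0,0],[0,0,0.04]],[[-0.06,0,0],[0,0,0.05]],[[-0.07,0,0],[0,0,0.06]],[[-0.08,0,0],[0,0,0.07]],[[-0.08,0,0],[0,0,0.07]],[[-0.08,0,0],[0,0,0.07]]]'
```

```text
clock: 14.25
position: [0.5541, -0.0447, 0.0685]
ee_rot: [0.993, 0.12, 0.002, -0.0]
ft_force: [9.5, 4.7, -5.5]
grip_width: -0.004
grasp_force: 5.5
```

```bash
python3 -m inch '[[[-0.01,0,0],[0,0,0]],[[-0.02,0,0],[0,0,0]],[[-0.03,0,0],[0,0,0]],[[-0.04,0,0],[0,0,0]],[[-0.04,0,0],[0,0,0]],[[-0.04,0,0],[0,0,0]],[[-0.04,0,0],[0,0,0]],[[-0.04,0,0],[0,0,0]],[[-0.04,0,0],[0,0,0]],[[-0.04,0,0],[0,0,0]]]'
```

```text
clock: 15.25
position: [0.5537, -0.0447, 0.069]
ee_rot: [0.993, 0.12, 0.005, -0.0]
ft_force: [22.5, 6.9, -14.3]
grip_width: 0.001
grasp_force: 12.1
```

```bash
python3 -m inch '[[[0.06,0,0],[0,0,0]],[[0.12,0,0],[0,0,0]],[[0.18,0,-0.05],[0,0,0]],[[0.2,0,-0.2],[0,0,0]],[[0.2,0,-0.4],[0,0,0]],[[0.2,0,-0.6],[0,0,0.05]],[[0.2,0,-0.7],[0,0,0.1]],[[0.2,0,-0.8],[0,0,0.15]],[[0.2,0,-0.9],[0,0,0.2]],[[0.2,0,-0.9],[0,0,0.2]]]' | sed -n 2,4p
python3 - <<'E'
from h import *
print(manip.get_obs()['joint_pos'].round(3))
w=world(Q,[[-.103,0,.047]])[0];print(w)
go([(*(w[:2]),.14,.081)])
import cv2
o=manip.get_obs();np.save('w.npy',wristM(o))
cv2.imwrite('pics/w2.png',manip.camera('wrist')[:,:,::-1])
E
```

```text
position: [0.5654, -0.0427, 0.1421]
ee_rot: [0.999, 0.041, 0.001, 0.0]
ft_force: [0.4, -0.5, 0.8]
[ 0.33   0.299 -0.395  1.715  0.125  1.15  -1.589]
[0.42533771 0.01786612 0.047     ]
[[np.float64(-1.683), np.float64(-0.897), np.float64(0.026)], [0, 0, np.float64(0.001)]]
```

View pics/w2.png

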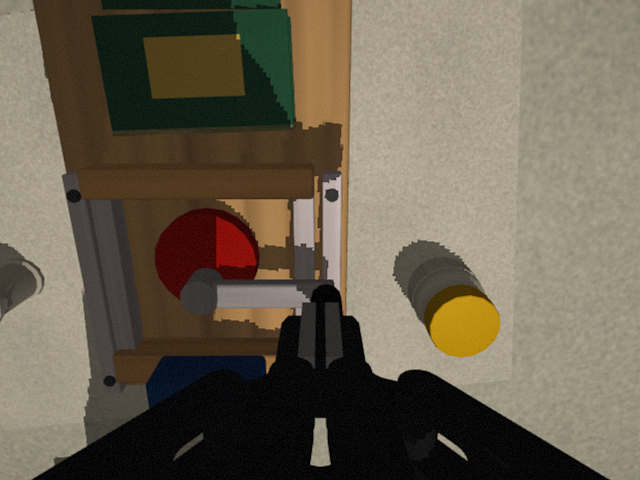

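The lever now points straight right, from the hub at (203,292) towards (320,295), so the cam is at its low point. The slide is still back, with a clear gap between the jaw at (195,182) and the book at (195,70). Next I go behind the blue plate.

```bash
python3 -m inch '[[[-0.1,-0.09,0],[0,0,0]],[[-0.2,-0.18,0],[0,0,0]],[[-0.3,-0.27,0],[0,0,0]],[[-0.4,-0.36,0],[0,0,0]],[[-0.5,-0.45,0],[0,0,0]],[[-0.6,-0.54,0],[0,0,0]],[[-0.7,-0.63,0],[0,0,0]],[[-0.8,-0.72,0],[0,0,0]],[[-0.9,-0.81,0],[0,0,0]],[[-1,-0.9,0],[0,0,0]]]' | sed -n 2p
python3 -m inch '[[[-0.1,0,0],[0,0,0]],[[-0.2,0,0],[0,0,0]],[[-0.3,0,0],[0,0,0]],[[-0.4,0,0],[0,0,0]],[[-0.5,0,0],[0,0,0]],[[-0.6,0,0],[0,0,0]],[[-0.68,0,0],[0,0,0]],[[-0.72,0,0],[0,0,0]],[[-0.75,0,0],[0,0,0]],[[-0.75,0,0],[0,0,0]]]' | sed -n 2p
python3 - <<'E'
from h import *
w=world(Q,[[-.108,0,.048]])[0];print(w,manip.get_obs()['joint_pos'].round(3))
go([w.tolist()+[.081]])
import cv2
cv2.imwrite('pics/w3.png',manip.camera('wrist')[:,:,::-1])
E
```

```text
position: [0.4784, 0.0232, 0.1401]
position: [0.4192, 0.0177, 0.1401]
[0.4203541  0.01746156 0.048     ] [ 0.318 -0.022 -0.459  2.065 -0.011  1.097 -1.624]
[[np.float64(0.014), np.float64(0.004), np.float64(1.152)], [0, 0, np.float64(0.001)]]
```

View pics/w3.png

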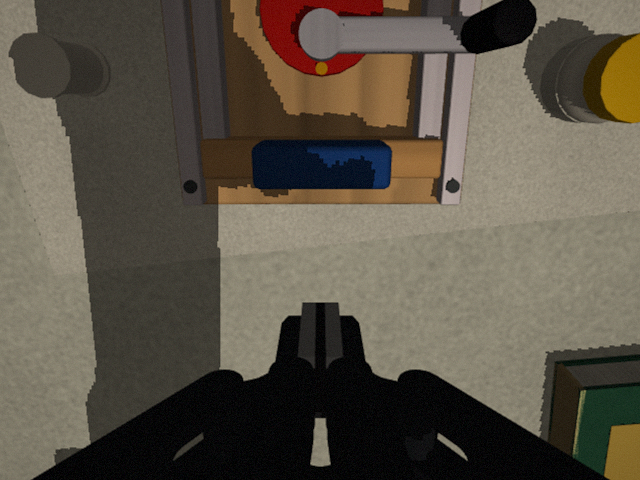

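The lever is at the stop and points right, with the yellow dot at (321,68) facing the plate. The blue plate spans (252..391, 140..188). The fingers are centred behind it and clear.

```bash
python3 -m inch '[[[0,0,0.15],[0,0,0]],[[0,0,0.3],[0,0,0]],[[0,0,0.45],[0,0,0]],[[0,0,0.6],[0,0,0]],[[0,0,0.7],[0,0,0]],[[0,0,0.8],[0,0,0]],[[0,0,0.9],[0,0,0]],[[0,0,1],[0,0,0]],[[0,0,1],[0,0,0]],[[0,0,1],[0,0,0]]]' | sed -n 2,4p
python3 -m inch '[[[0.04,0,0.05],[0,0,0]],[[0.08,0,0.1],[0,0,0]],[[0.12,0,0.13],[0,0,0]],[[0.16,0,0.13],[0,0,0]],[[0.2,0,0.13],[0,0,0]],[[0.24,0,0.13],[0,0,0]],[[0.28,0,0.13],[0,0,0]],[[0.32,0,0.13],[0,0,0]],[[0.36,0,0.13],[0,0,0]],[[0.4,0,0.13],[0,0,0]]]' | sed -n 2,4p
```

```text
position: [0.4193, 0.0178, 0.0601]
ee_rot: [0.999, 0.041, -0.0, -0.0]
ft_force: [1.0, 0.5, 0.0]
position: [0.4509, 0.0204, 0.0496]
ee_rot: [0.999, 0.041, -0.0, 0.0]
ft_force: [-4.0, -0.2, 2.2]
```

```bash
python3 -m inch '[[[0.03,0,0],[0,0,0]],[[0.06,0,0],[0,0,0]],[[0.09,0,0],[0,0,0]],[[0.12,0,0],[0,0,0]],[[0.15,0,0],[0,0,0]],[[0.18,0,0],[0,0,0]],[[0.2,0,0],[0,0,0]],[[0.22,0,0],[0,0,0]],[[0.24,0,0],[0,0,0]],[[0.26,0,0],[0,0,0]]]' | sed -n 2,4p
python3 -m inch '[[[0.01,0,0],[0,0,0]],[[0.02,0,0],[0,0,0]],[[0.03,0,0],[0,0,0]],[[0.04,0,0],[0,0,0]],[[0.05,0,0],[0,0,0]],[[0.05,0,0],[0,0,0]],[[0.05,0,0],[0,0,0]],[[0.05,0,0],[0,0,0]],[[0.05,0,0],[0,0,0]],[[0.05,0,0],[0,0,0]]]' | sed -n 2,4p
```

```text
position: [0.4719, 0.0221, 0.0496]
ee_rot: [0.999, 0.041, -0.0, 0.0]
ft_force: [-3.6, 0.7, -0.6]
position: [0.4753, 0.0224, 0.0496]
ee_rot: [0.999, 0.041, -0.001, 0.0]
ft_force: [-7.9, 0.8, 2.7]
```

```bash
python3 -m inch '[[[0.01,0,0],[0,0,0]],[[0.02,0,0],[0,0,0]],[[0.03,0,0],[0,0,0]],[[0.04,0,0],[0,0,0]],[[0.05,0,0],[0,0,0]],[[0.05,0,0],[0,0,0]],[[0.05,0,0],[0,0,0]],[[0.05,0,0],[0,0,0]],[[0.05,0,0],[0,0,0]],[[0.05,0,0],[0,0,0]]]' | sed -n 2,4p
```

```text
position: [0.4753, 0.0223, 0.0489]
ee_rot: [0.999, 0.041, -0.005, 0.001]
ft_force: [-25.6, -1.5, 18.1]
```

Now hard against the stop: 4 mm more commanded gave no motion and a 26 N force. I back off, raise the hand clear and check.

```bash
python3 -m inch '[[[-0.1,0,0],[0,0,0]],[[-0.2,0,0],[0,0,0]],[[-0.3,0,0],[0,0,0]],[[-0.4,0,-0.1],[0,0,0]],[[-0.5,0,-0.3],[0,0,0]],[[-0.6,0,-0.5],[0,0,0]],[[-0.6,0,-0.7],[0,0,0]],[[-0.6,0,-0.9],[0,0,0]],[[-0.6,0,-1],[0,0,0]],[[-0.6,0,-1],[0,0,0]]]' | sed -n 2,4p
python3 -m inch '[[[0,0.1,-0.1],[0,0,0]],[[0,0.2,-0.2],[0,0,0]],[[0,0.3,-0.3],[0,0,0]],[[0,0.4,-0.4],[0,0,0]],[[0,0.5,-0.5],[0,0,0]],[[0,0.6,-0.6],[0,0,0]],[[0,0.7,-0.7],[0,0,0]],[[0,0.8,-0.8],[0,0,0]],[[0,0.9,-0.8],[0,0,0]],[[0,1,-0.8],[0,0,0]]]' | sed -n 1,4p
python3 - <<'E'
from h import *
import cv2
o=manip.get_obs();np.save('w.npy',wristM(o))
a=manip.camera('wrist')[:,:,::-1];s=manip.camera('scene')[220:360,180:370,::-1]
o=np.zeros((560,800,3),np.uint8);o[:300,:400]=cv2.resize(a,(400,300),interpolation=cv2.INTER_AREA);o[:295,400:]=cv2.resize(s,(400,295),interpolation=2)
t=manip.camera('top')[135:265,240:400,::-1];o[300:560,:320]=cv2.resize(t,None,fx=2,fy=2,interpolation=2)
cv2.imwrite('pics/c3.png',o)
E
```

```text
position: [0.4328, 0.0188, 0.1307]
ee_rot: [0.999, 0.041, 0.001, 0.0]
ft_force: [-0.6, 1.1, -0.6]
clock: 25.35
position: [0.4386, -0.0616, 0.1937]
ee_rot: [0.999, 0.041, 0.0, 0.0]
ft_force: [-0.5, 0.3, -0.9]
```

View pics/c3.png

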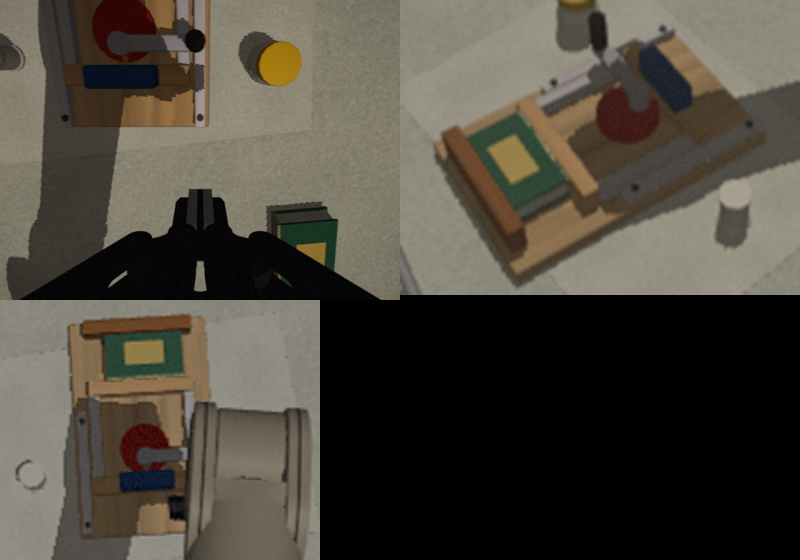

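The slide is home, and the book lies square between the jaw and the fence. The lever still points right, from the hub at (118,42) to the post at (195,40). The bystanders are in place and the hand is clear.

```bash
python3 -c "
from workcell import manip
print(manip.hand_in())"
```

```text
the job is handed in; nothing more can be done
None
```

The job is handed in at about 25 s on the clock: the cam is at its low-point stop, the slide is fully home, the small green book sits square at the end fence, and the hand is clear; the hand-in call returned no verdict.

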